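# Set out the dishes on the warming plate

### The arm

A 6-joint arm with a two-finger parallel gripper is mounted at the origin on the work surface. World frame = base frame: x ahead of the robot, y to its left, z up, the work surface at z = 0. Lengths are in m, angles in rad, forces in N, time in s.
With the tool pointing down it reaches from about 0.35 to 0.85 m from the base axis. Payload 8.1 kg.
Tool frame: the origin (TCP) lies at the very end of the fingers, on their centre line; the grasp point (between the pads) lies 19 mm behind it; z points along the fingers, y is the direction in which the jaws open and shut (so a half turn about z gives the same grasp; the last joint's range is limited). The gripper opens to 93 mm and grips with 3 to 60 N. Pads are 15 mm wide; open, the fingers measure 128 mm over their backs; the gripper's body (75 mm by 188 mm) begins 65 mm behind the grasp point.
Start: joints at [-1.253, 0.13, 1.488, -0, 1.523, -0.085], TCP at [0.235, -0.552, 0.193] pointing down, gripper open.
Joint ranges: [-2.96, 2.96], [-0.89, 2.26], [0.02, 2.5], [-1.34, 4.48], [0, 2.73], [-2.66, 2.66]. Speed limits (rad/s): [2.39, 2.39, 2.79, 3.14, 3.14, 3.14].

### API

Orientations are given as a rotation vector (axis times angle).
In Python, from plant import robot gives the robot as it stands.
- The arm moves only by the shell command python3 -m inch 'ROWS' [FORCE]. ROWS is JSON, a list that holds one entry, the list of rows, each a list of 7 numbers: the shift along the tool's x, y, z in cm, then the turn, a rotation vector about the tool's x, y, z in degrees, then the gripper command: -1 is fully open, 1 is shut, values between are in proportion. A call has 1 to 5 rows; each row shifts and turns the commanded pose from where the row before left it, along the tool's axes as they then stand; what a row does not reach is not made up. A row lasts 1/10 s, in which the tool goes at most 50 mm and 8.59 degrees, less where a joint would pass 70% of its speed; a pose out of reach is approached as far as the arm can. A call with a gripper value outside its range is refused whole. The fingers move at their own pace and stop on an object; FORCE is the grip in N (left out, the last holds). Time passes only in rows, so rows that do not move let the fingers close. It gives the time, the measured TCP pose, the force and the opening at its end, in the units of the state.
- robot.read_state(): the state, without advancing time (a new reading comes with each control period).
- robot.read_camera(name): name is "side" or "top" or "wrist"; returns a dict with "image" (384x512x3 uint8, blue, green, red), "K" (3x3 intrinsics, pixels), "R" (3x3) and "t" (3): a world point X has camera coordinates R X + t; the wrist camera has in their place "tool_from_camera" (4x4, takes a point from camera to tool coordinates, whose origin is the TCP and whose axes are the flange's). Camera axes: x right, y down, z forward; pixel columns grow to the right and rows downward; lengths in m; the calibration is good to about 2 mm. A picture is of the moment at which its call begins: read the wrist's pose just before it. There is no depth.
- robot.close_job(): hands the job in, once; it reports no verdict.
The state is a dict: "t": time; "q": joint angles; "dq": joint speeds; "joint_torque": joint torques, N m; "tool_pos": TCP position; "orientation": TCP orientation; "force": force on the tool from outside, world axes, zero at the start; "wrist_torque": the same for the moment, N m; "opening": finger opening in m.
Only numpy, scipy, OpenCV 4.12 (cv2) and the standard library are available. Lean on these libraries where they do the work, as an engineer would, in place of code of your own. Each camera call takes 0.05 s, during which the arm holds its last target. There are 200 camera calls.

### The job

Set out the warming plate for the next microscope session: stand the wide round dish in line with and halfway between the tube block and the round steel puck, and centre the small round dish on top of it. Set the square four-well dish straight in front of the tube block (the robot's side), its sides parallel to the plate's edges, and stand the amber bottle straight behind the steel puck (the far side), each leaving a gap of about 20 mm; in front and behind go along the plate's own edges. Never tip any dish or the bottle over, and leave all four standing flat and still.

Things in the scene. Friction and masses are not known exactly. Their poses are not given: they have to be found in the camera images.
- warm_plate: Fixed low rectangular warming plate, bare aluminium top with a white border on its sides: 250 mm along its x, 340 mm along its y, 14 mm high. Origin at the centre of its underside, on the bench; z up. Its x axis points away from the robot (the far side, 'behind'), up to 10 degrees askew; its y to the robot's left. The layout is made on its top.
- tube_block: Fixed aluminium block with six dark round holes in its top, standing on the warming plate and square with it: 44 mm along x, 64 mm along y, 40 mm high. Origin at the centre of its underside, on the plate's top; axes parallel to the plate's (x to the far side). It stands at either the left or the right of the plate.
- sensor_puck: Fixed round steel puck, 50 mm across and 26 mm high, with a black stub 12 mm across and 10 mm high on its top; on the warming plate, 190 mm from the tube block (centre to centre) along the plate's y. Origin at the centre of its underside, on the plate's top; axes parallel to the plate's.
- wide_dish_mid (a point): Wide round dish with lid, loose, white plastic, 60 mm across, 22 mm high, flat top; about 60 g. The point is its centre, 11 mm above its underside; z up. At the start it stands on the bench beside the plate.
- small_dish_mid (a point): Small round dish with lid, loose, white plastic, 40 mm across, 18 mm high; about 30 g. The point is its centre, 9 mm above its underside; z up. At the start on the bench beside the plate.
- four_well_mid (a point): Square four-well dish, loose, white plastic with four grey round wells in its top, 60 x 60 mm, 20 mm high; about 60 g. The point is its centre, 10 mm above its underside; x and y square to its sides, z up. At the start on the bench beside the plate.
- amber_bottle_mid (a point): Small amber glass bottle with white screw cap, loose, upright: body 36 mm across up to 36 mm height, then a shoulder, the cap 29 mm across from 46 to 60 mm height; about 90 g. The point is on its axis, 30 mm above its underside; z up. At the start on the bench beside the plate.
There are look-alikes about, which are no part of the job. What is shaped like the part that bears small_dish_mid but blue is not meant.

How it is judged:
At the end, for the whole second after the job is handed in: Wide dish on plate, within 15 mm of the block-puck line, 107 mm or less from each; small dish on it, centres within 10 mm; four-well 60-85 mm in front of block, bottle 51-76 mm behind puck (centres), both within 12 mm sideways; four-well square to 0.2 rad; all upright, at rest (z of wide_dish_mid in the frame of warm_plate between 0.021 and 0.029 m and x of wide_dish_mid in the frame of tube_block between -0.015 and 0.015 m and horizontal distance between wide_dish_mid and tube_block below 0.107 m and horizontal distance between wide_dish_mid and sensor_puck below 0.107 m and z of small_dish_mid in the frame of wide_dish_mid between 0.016 and 0.024 m and horizontal distance between small_dish_mid and wide_dish_mid below 0.01 m and z of four_well_mid in the frame of warm_plate between 0.02 and 0.028 m and y of four_well_mid in the frame of tube_block between -0.012 and 0.012 m and x of four_well_mid in the frame of tube_block between -0.085 and -0.06 m and (angle between the x axis of four_well_mid and the x axis of warm_plate, either way round below 0.2 rad or angle between the y axis of four_well_mid and the x axis of warm_plate, either way round below 0.2 rad) and z of amber_bottle_mid in the frame of warm_plate between 0.04 and 0.048 m and y of amber_bottle_mid in the frame of sensor_puck between -0.012 and 0.012 m and x of amber_bottle_mid in the frame of sensor_puck between 0.051 and 0.076 m and angle between each of wide_dish_mid, small_dish_mid, four_well_mid, amber_bottle_mid's own z axis and vertical below 0.12 rad and linear speed of each of wide_dish, small_dish, four_well, amber_bottle below 0.02 m/s and angular speed of each of wide_dish, small_dish, four_well, amber_bottle below 0.2 rad/s); the robot touches nothing.
It fails at once if a dish or the bottle is tipped by more than about 40 degrees (angle between any of wide_dish_mid, small_dish_mid, four_well_mid, amber_bottle_mid's own z axis and vertical above 0.7 rad).
It also fails if it takes over 112 s, if anything falls off the work surface, if the arm or the gripper's body presses on something with over 40 N, if the wrist force passes 120 N, or if a joint passes its speed limit or range.

## Working session

There is one attempt and no reset: what is moved stays moved. The work goes in short steps, Python scripts to look and compute and a shell command to move; the robot and the scene stay as the last step left them, time stands still between calls to the robot, and variables do not carry over. Pictures are saved under pics/ and viewed, about 12 in all and at most 16, crops included, and the job is handed in when it is done.

```bash
ls; mkdir -p pics; python3 - <<'E'
from plant import robot
import cv2
s=robot.read_state();print(s)
for n in("top","side"):
    c=robot.read_camera(n);cv2.imwrite(f"pics/{n}0.png",c["image"]);print(n,c["K"].tolist(),c["R"].tolist(),c["t"].tolist())
c=robot.read_camera("wrist");print(c["K"],c["tool_from_camera"])
E
```

```text
pics
{'t': 0.0, 'q': array([-1.25340066e+00,  1.31182600e-01,  1.48928039e+00, -1.25081508e-06,
        1.52297856e+00, -8.54260244e-02]), 'dq': array([ 0.00183197, -0.00019082, -0.00013784, -0.00112039, -0.00069066,
       -0.00164596]), 'joint_torque': array([ 4.16020730e-04, -5.59843862e+01, -4.91761923e+01,  7.70802959e-02,
        3.60810512e-02, -1.57886420e-04]), 'tool_pos': array([ 0.23502284, -0.55138721,  0.19217407]), 'orientation': array([-3.07628709e+00, -6.28114169e-01,  3.37844027e-04]), 'force': array([ 1.0566538 , -0.27086612,  0.20053493]), 'wrist_torque': array([ 0.04164292,  0.0206128 , -0.00502866]), 'opening': 0.0927830596073599}
top [[485.78088449546607, 0.0, 250.0831280222256], [0.0, 485.78088449546607, 185.1859315898648], [0.0, 0.0, 1.0]] [[0.013085536547944577, -0.999884749546299, 0.007697815143757634], [-0.9863978095503635, -0.014169801026081843, -0.16376378736804395], [0.16385399002617257, -0.00545017097129177, -0.986469546204487]] [-0.013507028310886453, 0.47611720670290675, 1.3546076036090062]
side [[482.0291965906409, 0.0, 254.46071734041732], [0.0, 482.0291965906409, 194.5369505270468], [0.0, 0.0, 1.0]] [[-0.661482011565664, -0.7498584593953596, 0.012403195082741519], [-0.3996138315087558, 0.33842488189638936, -0.8519256921705709], [0.634626137219335, -0.5684900088714251, -0.5235157836889283]] [0.33020535596017486, 0.23003124915596396, 0.9817863002025791]
[[264.90326248   0.         254.56688675]
 [  0.         264.90326248 191.54731936]
 [  0.           0.           1.        ]] [[ 7.66495931e-04 -9.60700250e-01 -2.77586821e-01  7.74885829e-02]
 [ 9.99999502e-01  9.13901115e-04 -4.01638234e-04 -2.50679448e-06]
 [ 6.39540856e-04 -2.77586375e-01  9.60700471e-01 -1.91350645e-01]
 [ 0.00000000e+00  0.00000000e+00  0.00000000e+00  1.00000000e+00]]
```

```bash
python3 -c "
import cv2
a=cv2.imread('pics/top0.png');cv2.imwrite('pics/top0b.png',cv2.resize(a,(800,600),interpolation=cv2.INTER_CUBIC))"
```

```text
(no output)
```

View pics/top0b.png

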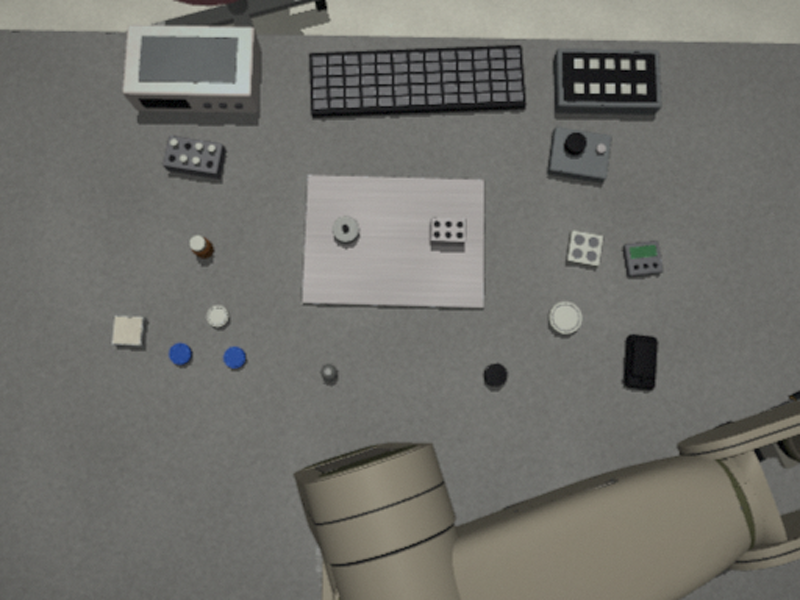

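View pics/side0.png

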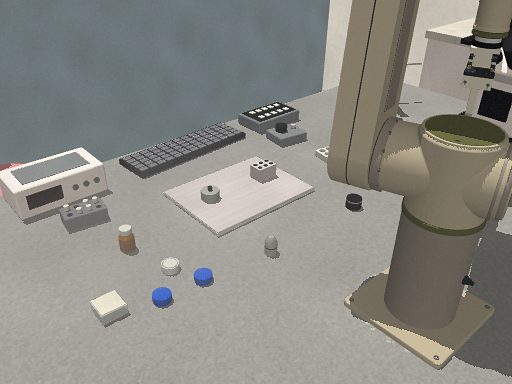

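Top view (800-px scale): puck (346,229), tube block (448,231), plate corners (308,176), (484,179), (484,307), (303,303). The bottle is at (200,243). Look-alikes: the round dishes are white (218,317) and blue (180,354) and (234,358), and the white one fits small_dish. The wide dish is at (566,318). Square candidates are (585,249) with four wells, which fits four_well, and (128,331), a plain white box that does not.

```bash
cat > h.py <<'E'
import numpy as np, cv2
from plant import robot
from scipy.spatial.transform import Rotation as Ro
def ray(K,R,t,uv,z):
    d=R.T@np.linalg.inv(K)@np.array([uv[0],uv[1],1.]); o=-R.T@t
    return o+d*(z-o[2])/d[2]
def wristcam():
    s=robot.read_state();c=robot.read_camera("wrist")
    T=np.eye(4);T[:3,:3]=Ro.from_rotvec(s["orientation"]).as_matrix();T[:3,3]=s["tool_pos"]
    W=np.linalg.inv(T@c["tool_from_camera"]);return c["image"],c["K"],W[:3,:3],W[:3,3]
def camera(n):
    if n=="wrist":return wristcam()
    c=robot.read_camera(n);return c["image"],c["K"],c["R"],c["t"]
def blob(img,c,f,r=25):
    "centroid, area and minAreaRect of the mask blob nearest c in a window"
    x,y=int(c[0]),int(c[1]);x0,y0=max(x-r,0),max(y-r,0);w=img[y0:y+r,x0:x+r].astype(int)
    m=f(w).astype(np.uint8);n,l,st,ce=cv2.connectedComponentsWithStats(m)
    if n<2:return None
    i=1+np.argmax(st[1:,4]);p=np.argwhere(l==i)[:,::-1].astype(np.float32)
    return ce[i]+[x0,y0],int(st[i,4]),cv2.minAreaRect(p),[p+[x0,y0]][0]
E
python3 - <<'E'
from h import *
img,K,R,t=camera("top")
for n,c,f,z in [("bottlecap",(128,154),lambda w:w.min(2)>130,.06),("small",(139,203),lambda w:w.min(2)>130,.018),("four",(375,159),lambda w:w.min(2)>105,.02),("wide",(362,203),lambda w:w.min(2)>130,.022)]:
    b=blob(img,c,f,22 if n!="bottlecap" else 9)
    p=ray(K,R,t,b[0],z);cr=[ray(K,R,t,q,z)[:2] for q in cv2.boxPoints(b[2])+b[3].min(0)]
    print(n,b[0].round(1),b[1],p.round(4),"sides mm",[round(1e3*np.linalg.norm(cr[i]-cr[i+1]),1) for i in (0,1)],"dir deg",[round(np.degrees(np.arctan2(*(cr[i+1]-cr[i])[::-1])),1) for i in(0,1)])
for n,u,z in [("c",(308,176),.014),("c",(484,179),.014),("c",(484,305),.014),("c",(303,303),.014),("puck",(346,229),.04),("block",(448,225),.054)]:
    print(n,ray(K,R,t,np.array(u)*.64,z).round(4))
a=img[100:250,180:330];b=img[100:250,60:210];d=img[100:250,300:450]
cv2.imwrite("pics/crop1.png",cv2.resize(np.hstack([b[:,:135],a[:,5:],d[:,40:]]),None,fx=2,fy=3.5,interpolation=cv2.INTER_CUBIC) if 0 else cv2.resize(img[100:250,60:440],(800,316),interpolation=cv2.INTER_CUBIC))
E
```

```text
bottlecap [125.6 154.9] 78 [0.5552 0.3491 0.06  ] sides mm [np.float64(25.6), np.float64(26.2)] dir deg [np.float64(-89.1), np.float64(-177.0)]
small [138.5 201.7] 153 [0.4269 0.315  0.018 ] sides mm [np.float64(37.5), np.float64(37.6)] dir deg [np.float64(-89.2), np.float64(-177.5)]
four [374.6 158.1] 1723 [ 0.5654 -0.3725  0.02  ] sides mm [np.float64(127.7), np.float64(129.7)] dir deg [np.float64(-89.1), np.float64(177.9)]
wide [361.8 202.6] 335 [ 0.4327 -0.3311  0.022 ] sides mm [np.float64(58.0), np.float64(55.0)] dir deg [np.float64(-89.2), np.float64(178.2)]
c [0.6983 0.1543 0.014 ]
c [ 0.6976 -0.1832  0.014 ]
c [ 0.4534 -0.1814  0.014 ]
c [0.4523 0.156  0.014 ]
puck [0.5887 0.0777 0.04  ]
block [ 0.5956 -0.1109  0.054 ]
```

View pics/crop1.png

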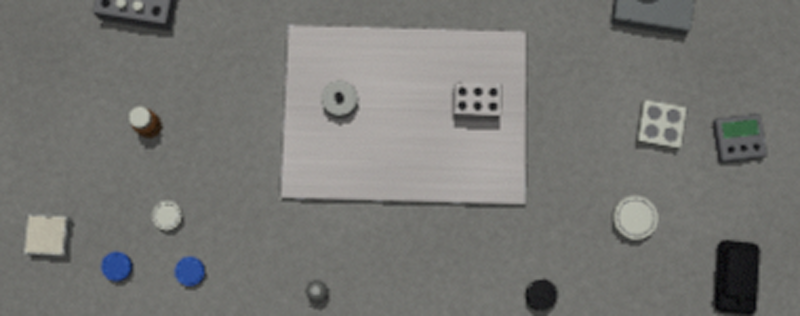

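```bash
python3 - <<'E'
from h import *
img,K,R,t=camera("top")
# plate
w=img[100:210,180:330].astype(int)
print("plate px",w[60,60],"bench",w[105,5],"4well",img[148:152,366:372].mean((0,1)))
m=(w.min(2)>115).astype(np.uint8);m=cv2.morphologyEx(m,cv2.MORPH_CLOSE,np.ones((35,35)))
n,l,st,ce=cv2.connectedComponentsWithStats(m);i=1+np.argmax(st[1:,4])
p=np.argwhere(l==i)[:,::-1]+[180,100]
W=np.array([ray(K,R,t,q,.014)[:2] for q in cv2.convexHull(p.astype(np.int32))[:,0].astype(float)],np.float32)
r=cv2.minAreaRect(W*1000);print("plate",r)
for T in(150,170):
    b=blob(img,(375,159),lambda w:(w.min(2)>T),15)
    h=cv2.convexHull(b[3].astype(np.int32))[:,0].astype(float)
    print("four",T,b[0],b[1],cv2.minAreaRect(np.array([ray(K,R,t,q,.02)[:2]*1000 for q in h],np.float32)))
for T in(185,195,205):
    b=blob(img,(287,146),lambda w:(w.min(2)>T),18)
    if b:
        h=cv2.convexHull(b[3].astype(np.int32))[:,0].astype(float)
        print("block",T,b[1],cv2.minAreaRect(np.array([ray(K,R,t,q,.054)[:2]*1000 for q in h],np.float32)))
for n,u,z in [("puck",(221,146.5),.04),("stub",(220.7,146.3),.05),("block",(287,147),.054)]: print(n,ray(K,R,t,u,z).round(4))
cv2.imwrite("pics/crop2.png",cv2.resize(img[110:210,185:325],(784,560),interpolation=cv2.INTER_CUBIC))
E
```

```text
plate px [163 167 170] bench [109 114 113] 4well [146.875      154.45833333 153.125     ]
plate ((575.4851684570312, -19.889373779296875), (330.18731689453125, 448.5481872558594), 0.9048632383346558)
four 150 [373.7183908 158.2816092] 174 ((565.0828857421875, -371.2038269042969), (55.17891311645508, 56.210548400878906), 80.62648010253906)
four 170 [365.66666667 158.        ] 3 ((565.1292724609375, -346.1881103515625), (1.3022849559783936, 6.8157877922058105), 62.91131591796875)
puck [0.5888 0.079  0.04  ]
stub [0.5869 0.0793 0.05  ]
block [ 0.5867 -0.1117  0.054 ]
```

View pics/crop2.png

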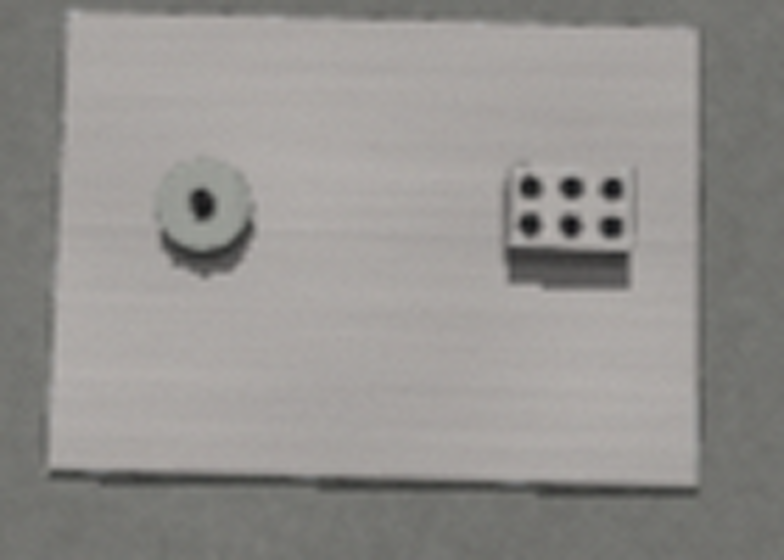

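Confirmed: the four-well dish has grey wells, the white small round dish is at crop (167,215), and blue pucks and the plain box are to be left alone. In the plate crop the block's hole centre is at (571,206) and the puck at (203,204), so the plate yaw is about −0.5°. Targets: wide and small dish (0.588,−0.016), four-well (0.515,−0.111), bottle (0.6515,0.0785).

First I turn the tool to yaw 0, then move above the wide dish.

```bash
cat >> h.py <<'E'
def where(tx=None,ty=None):
    s=robot.read_state();x,y,z=Ro.from_rotvec(s["orientation"]).as_matrix().T
    print("t %.2f"%s["t"],"pos",s["tool_pos"].round(4),"yaw %.2f"%np.degrees(np.arctan2(x[1],x[0])),"tilt",np.degrees(np.arccos(-z[2])).round(2),"F",s["force"].round(1),"open",round(s["opening"],4))
    if tx is not None:
        d=np.array([tx,ty])-s["tool_pos"][:2];print("need tool x,y cm",round(100*d@x[:2],2),round(100*d@y[:2],2))
E
python3 -m inch '[[[0,0,0,0,0,7.7,-1],[0,0,0,0,0,7.7,-1],[0,0,0,0,0,7.7,-1],[0,0,0,0,0,0,-1],[0,0,0,0,0,0,-1]]]' 20
python3 -m inch '[[[3,-3,0,0,0,0,-1],[3,-3,0,0,0,0,-1],[3,-3,0,0,0,0,-1],[3,-3,0,0,0,0,-1],[0,0,0,0,0,0,-1]]]'
python3 -c "
from h import *
where(.4327,-.3311)"
```

```text
t: 0.75
tool_pos: [0.2352, -0.5519, 0.1931]
orientation: [-3.141, -0.006, 0.0]
force: [0.4, 0.3, -0.7]
opening: 0.0933
t: 1.25
tool_pos: [0.3586, -0.4286, 0.1934]
orientation: [-3.141, -0.013, -0.002]
force: [0.4, -0.7, -0.4]
opening: 0.0931
t 1.25 pos [ 0.3586 -0.4286  0.1934] yaw 0.46 tilt 0.1 F [ 0.4 -0.7 -0.4] open 0.0931
need tool x,y cm 7.49 -9.69
```

```bash

python3 -m inch '[[[2.5,-3,0,0,0,0,-1],[2.5,-3,0,0,0,0,-1],[2.5,-3,0,0,0,0,-1],[0,-0.6,0,0,0,0,-1],[0,0,0,0,0,0,-1]]]'
python3 -c "
from h import *
where(.4327,-.3311)
img,K,R,t=camera('wrist');cv2.imwrite('pics/w1.png',img)
uv=K@(R@np.array([.4327,-.3311,.022])+t);print(uv/uv[2])
uv=uv[:2]/uv[2]
b=blob(img,uv,lambda w:w.min(2)>150,60);print(b[0],b[1],b[2],ray(K,R,t,b[0],.022))"
```

```text
t: 1.75
tool_pos: [0.4304, -0.3356, 0.1932]
orientation: [3.141, 0.006, -0.0]
force: [-0.3, -0.6, 0.1]
opening: 0.0928
t 1.75 pos [ 0.4304 -0.3356  0.1932] yaw 0.22 tilt 0.02 F [-0.3 -0.6  0.1] open 0.0928
need tool x,y cm 0.23 -0.45
[251.51787999 171.02245643   1.        ]
[250.05951469 160.90838655] 11745 ((59.50000762939453, 59.49999237060547), (118.99998474121094, 118.99998474121094), 90.0) [ 0.44688988 -0.32906998  0.022     ]
```

View pics/w1.png

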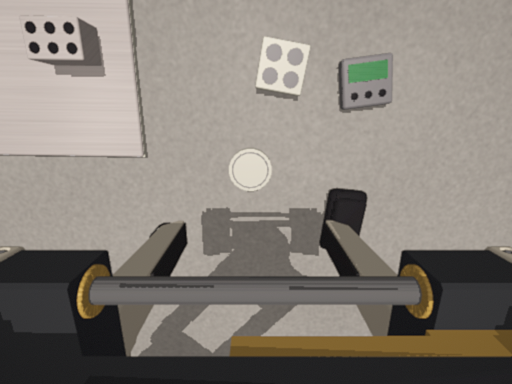

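The dish centre is seen at (250,170) and predicted at (251.5,171), so the two cameras agree. The four-well dish is at (283,66) and the block holes are around (51,38). I refine those two from this picture and descend.

```bash

python3 -m inch '[[[0.2,-0.4,2,0,0,0,-1],[0,0,4,0,0,0,-1],[0,0,4,0,0,0,-1],[0,0,4,0,0,0,-1],[0,0,2.5,0,0,0,-1]]]'
python3 -c "
from h import *
img=cv2.imread('pics/w1.png')
_,K,R,t=camera('top');c=robot.read_camera('wrist')
T=np.eye(4);T[:3,:3]=Ro.from_rotvec([3.141,.006,0]).as_matrix();T[:3,3]=[.4304,-.3356,.1932]
W=np.linalg.inv(T@c['tool_from_camera']);K=c['K'];R=W[:3,:3];t=W[:3,3]
print(img[40:46,270:275].mean((0,1)),img[100:110,270:275].mean((0,1)))
for T in(190,200,210):
  b=blob(img,(283,66),lambda w:w.min(2)>T,38)
  h=cv2.convexHull(b[3].astype(np.int32))[:,0].astype(float)
  print(T,b[1],cv2.minAreaRect(np.array([ray(K,R,t,q,.02)[:2]*1000 for q in h],np.float32)))
print('block',ray(K,R,t,(51,38),.054), 'plate corner',ray(K,R,t,(145,156),.014),ray(K,R,t,(0,154),.014),ray(K,R,t,(127,0),.014))
where(.4327,-.3311)"
```

```text
t: 2.3
tool_pos: [0.4296, -0.3323, 0.0248]
orientation: [-3.139, 0.002, 0.005]
force: [0.0, -0.1, -0.3]
opening: 0.093
[198.13333333 208.53333333 214.53333333] [157.6  166.16 173.54]
190 1355 ((567.4413452148438, -369.3829345703125), (57.88557434082031, 57.78590774536133), 80.24089050292969)
200 1234 ((567.547607421875, -369.3553161621094), (56.72063446044922, 57.19709396362305), 80.48320007324219)
210 765 ((567.4232177734375, -369.2664489746094), (55.74619674682617, 55.99078369140625), 80.55628967285156)
block [ 0.58904509 -0.10822676  0.054     ] plate corner [ 0.4518555 -0.1817379  0.014    ] [0.45372552 0.02081316 0.014     ] [ 0.64012493 -0.18083239  0.014     ]
t 2.40 pos [ 0.4283 -0.3309  0.0236] yaw -0.08 tilt 0.47 F [0.3 0.4 0.4] open 0.0929
need tool x,y cm 0.44 0.02
```

```bash

python3 -m inch '[[[0,0,0.8,0,0,0,-1],[0,0,0.8,0,0,0,-1],[0,0,0,0,0,0,-1],[0,0,0,0,0,0,-1]]]'
python3 -c "
from h import *
where(.4327,-.3311)"
```

```text
t: 2.8
tool_pos: [0.4328, -0.3326, 0.0132]
orientation: [3.141, -0.0, 0.002]
force: [0.1, 0.1, 0.3]
opening: 0.0932
t 2.80 pos [ 0.4328 -0.3326  0.0132] yaw -0.02 tilt 0.08 F [0.1 0.1 0.3] open 0.0932
need tool x,y cm -0.01 -0.15
```

```bash

python3 -m inch '[[[0,-0.1,0.9,0,0,0,-1],[0,0,0,0,0,0,-0.2],[0,0,0,0,0,0,0.1],[0,0,0,0,0,0,1],[0,0,0,0,0,0,1]]]' 15
python3 -m inch '[[[0,0,0,0,0,0,1],[0,0,0,0,0,0,1],[0,0,-1,0,0,0,1],[0,0,-1,0,0,0,1],[0,0,-2,0,0,0,1]]]'
python3 -m inch '[[[0,0,-3,0,0,0,1],[0,0,-3,0,0,0,1],[0,0,0,0,0,0,1],[0,0,0,0,0,0,1]]]'
python3 -c "
from h import *
where(.588,-.0155)"
```

```text
t: 3.3
tool_pos: [0.4325, -0.3311, 0.0034]
orientation: [3.141, -0.0, 0.0]
force: [-0.8, -1.0, -0.4]
opening: 0.0659
t: 3.8
tool_pos: [0.4316, -0.3304, 0.0433]
orientation: [-3.14, 0.001, 0.002]
force: [0.7, 0.0, 0.2]
opening: 0.0257
t: 4.2
tool_pos: [0.4332, -0.3319, 0.1051]
orientation: [3.139, -0.001, 0.004]
force: [0.5, -0.2, 0.0]
opening: 0.0002
t 4.20 pos [ 0.4332 -0.3319  0.1051] yaw -0.02 tilt 0.19 F [ 0.5 -0.2  0. ] open 0.0002
need tool x,y cm 15.47 -31.64
```

```bash

python3 -c "
from h import *
img,K,R,t=camera('wrist');cv2.imwrite('pics/w2.png',img)"
```

```text
(no output)
```

View pics/w2.png

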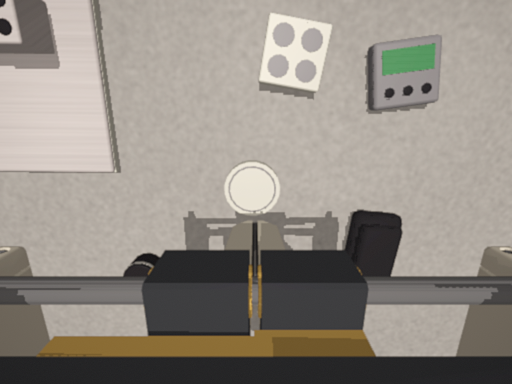

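The dish stands upright at (252,189) and the fingers are empty. I measure whether it moved.

```bash

python3 -c "
from h import *
img,K,R,t=camera('wrist')
for T in (200,215):
  b=blob(img,(252,189),lambda w:w.min(2)>T,34)
  (c,r)=cv2.minEnclosingCircle(b[3].astype(np.float32));print(c,r,ray(K,R,t,c,.022))
  h=cv2.convexHull(b[3].astype(np.int32))[:,0].astype(float)
  print(cv2.minEnclosingCircle(np.array([ray(K,R,t,q,.022)[:2]*1000 for q in h],np.float32)))
s=robot.read_state();uv=K@(R@s['tool_pos']+t);print(uv/uv[2])
"
```

```text
(252.57142639160156, 188.57142639160156) 21.72425079345703 [ 0.43422644 -0.32877848  0.022     ]
((434.025390625, -328.62091064453125), 23.42142105102539)
(253.0, 181.0) 25.079971313476562 [ 0.44255507 -0.32924716  0.022     ]
((442.55047607421875, -329.303466796875), 26.59194564819336)
[254.19014979 219.09446399   1.        ]
```

```bash

python3 -m inch '[[[0.1,-0.2,0,0,0,0,-1],[0,0,0,0,0,0,-1],[0,0,0,0,0,0,-1],[0,0,0,0,0,0,-1],[0,0,0,0,0,0,-1]]]' 25
python3 -m inch '[[[0,0,3,0,0,0,-1],[0,0,3,0,0,0,-1],[0,0,2.2,0,0,0,-1],[0,0,1.2,0,0,0,-1],[0,0,0.7,0,0,0,-1]]]'
python3 -m inch '[[[0,0,0,0,0,0,-1],[0,0,0,0,0,0,1],[0,0,0,0,0,0,1],[0,0,0,0,0,0,1],[0,0,0,0,0,0,1]]]'
python3 -m inch '[[[0,0,0,0,0,0,1],[0,0,0,0,0,0,1],[0,0,0,0,0,0,1],[0,0,0,0,0,0,1]]]'
```

```text
t: 4.8
tool_pos: [0.4332, -0.329, 0.1031]
orientation: [-3.141, 0.001, 0.0]
force: [-0.9, -0.1, -0.6]
opening: 0.0358
t: 5.3
tool_pos: [0.4328, -0.3286, 0.0012]
orientation: [-3.141, 0.001, 0.002]
force: [-0.5, -0.0, -0.2]
opening: 0.0762
t: 5.8
tool_pos: [0.4337, -0.3294, 0.003]
orientation: [3.141, -0.001, 0.001]
force: [0.0, -0.3, -1.1]
opening: 0.0607
t: 6.2
tool_pos: [0.4333, -0.329, 0.0022]
orientation: [-3.141, 0.001, 0.0]
force: [-0.3, 0.3, 0.4]
opening: 0.0287
```

```bash

python3 -c "
from h import *
img,K,R,t=camera('wrist');cv2.imwrite('pics/w3.png',img);where()
s=robot.read_state();uv=K@(R@s['tool_pos']+t);print(uv/uv[2])"
```

```text
t 6.25 pos [ 0.4333 -0.329   0.0022] yaw -0.02 tilt 0.01 F [-0.4 -0.  -0.5] open 0.0251
[254.75791634 218.97503925   1.        ]
```

View pics/w3.png

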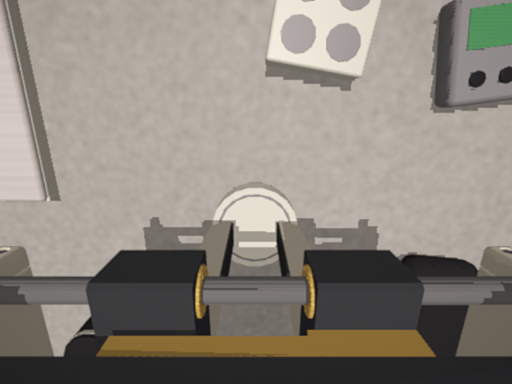

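```bash

python3 -c "
import cv2
a=cv2.imread('pics/w3.png');cv2.imwrite('pics/w3c.png',cv2.resize(a[170:300,160:350],(800,547),interpolation=cv2.INTER_CUBIC))"
```

```text
(no output)
```

View pics/w3c.png

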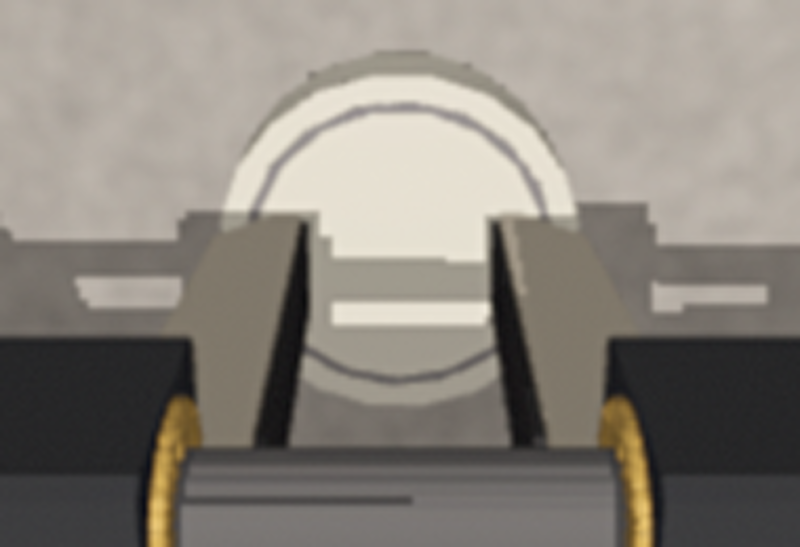

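The enlarged crop shows the finger ends lying over the dish top at crop (306,218) and (490,218), casting shadows on it. The real finger ends are therefore about 23 mm behind the stated TCP, and both grasps closed above the dish. I go lower, with force checks.

```bash

python3 -m inch '[[[0,0,-1.5,0,0,0,-1],[0,0,-1.5,0,0,0,-1],[0,0,0,0,0,0,-1],[0,0,0,0,0,0,-1],[0,0,0,0,0,0,-1]]]' 20
python3 -m inch '[[[0,0,0,0,0,0,-1],[0,0,0,0,0,0,-1],[0,0,0,0,0,0,-1],[0,0,1.5,0,0,0,-1],[0,0,1.5,0,0,0,-1]]]'
python3 -m inch '[[[0,0,0.5,0,0,0,-1],[0,0,0.5,0,0,0,-1],[0,0,0.3,0,0,0,-1],[0,0,0,0,0,0,-1]]]'
```

```text
t: 6.75
tool_pos: [0.4332, -0.329, 0.0322]
orientation: [-3.142, 0.001, 0.0]
force: [-0.5, 0.3, -0.6]
opening: 0.0605
t: 7.25
tool_pos: [0.4335, -0.3292, 0.0013]
orientation: [3.141, -0.001, 0.001]
force: [0.1, 0.5, -0.1]
opening: 0.0925
t: 7.65
tool_pos: [0.4331, -0.3289, -0.0112]
orientation: [-3.141, 0.001, 0.001]
force: [-1.3, 0.3, -0.7]
opening: 0.0931
```

No contact, so the ends really are shorter than stated. I close here.

```bash

python3 -m inch '[[[0,0,0.3,0,0,0,-1],[0,0,0,0,0,0,1],[0,0,0,0,0,0,1],[0,0,0,0,0,0,1],[0,0,0,0,0,0,1]]]'
python3 -m inch '[[[0,0,0,0,0,0,1],[0,0,0,0,0,0,1],[0,0,0,0,0,0,1],[0,0,0,0,0,0,1],[0,0,0,0,0,0,1]]]'
```

```text
t: 8.15
tool_pos: [0.4334, -0.3292, -0.0135]
orientation: [3.141, -0.001, 0.0]
force: [0.2, 0.6, -0.4]
opening: 0.066
t: 8.65
tool_pos: [0.4334, -0.3291, -0.0136]
orientation: [3.141, -0.001, 0.0]
force: [-0.2, 1.0, 2.1]
opening: 0.0593
```

```bash

python3 -m inch '[[[0,0,-0.6,0,0,0,1],[0,0,-1.2,0,0,0,1],[0,0,-2.5,0,0,0,1],[0,0,-3,0,0,0,1],[0,0,-2.7,0,0,0,1]]]'
python3 -m inch '[[[1,-2,0,0,0,0,1],[1.5,-3,0,0,0,0,1],[1.5,-3,0,0,0,0,1],[1.5,-3,0,0,0,0,1],[1.5,-3,0,0,0,0,1]]]'
python3 -m inch '[[[1.5,-3,0,0,0,0,1],[1.5,-3,0,0,0,0,1],[1.5,-3,0,0,0,0,1],[1.5,-3,0,0,0,0,1],[1.5,-3,0,0,0,0,1]]]'
python3 -m inch '[[[0.7,-1.5,0,0,0,0,1],[0.2,-0.9,0,0,0,0,1],[0,0,0,0,0,0,1],[0,0,0,0,0,0,1],[0,0,0,0,0,0,1]]]'
python3 -c "
from h import *
where(.588,-.0155)
img,K,R,t=camera('wrist');cv2.imwrite('pics/w4.png',img)
np.savez('w4.npz',R=R,t=t,K=K)"
```

```text
t: 9.15
tool_pos: [0.4334, -0.3292, 0.0885]
orientation: [3.141, -0.001, 0.001]
force: [0.6, -0.0, -0.2]
opening: 0.0591
t: 9.65
tool_pos: [0.5041, -0.188, 0.0875]
orientation: [3.141, -0.001, 0.002]
force: [0.7, 0.1, -0.8]
opening: 0.0594
t: 10.15
tool_pos: [0.5792, -0.0378, 0.0874]
orientation: [3.141, -0.001, 0.002]
force: [0.7, 0.1, -0.5]
opening: 0.0594
t: 10.65
tool_pos: [0.587, -0.0163, 0.0863]
orientation: [3.141, -0.003, -0.0]
force: [-0.1, 0.3, 0.2]
opening: 0.0594
t 10.65 pos [ 0.587  -0.0163  0.0863] yaw -0.09 tilt 0.03 F [-0.1  0.3  0.2] open 0.0594
need tool x,y cm 0.1 -0.08
```

View pics/w4.png

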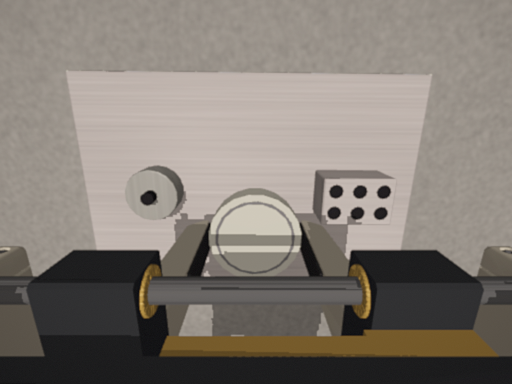

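The dish is held level at (255,235). The block holes centre on (358.7,202), the stub is at (149,198) and the puck top disc is around (152,195).

```bash

python3 -c "
from h import *
d=np.load('w4.npz');K,R,t=d['K'],d['R'],d['t']
for u,z in [((358.7,202),.054),((149,198),.05),((152,195),.04),((68,72),.014),((431,75),.014)]: print(ray(K,R,t,u,z).round(4))
"
```

```text
[ 0.5901 -0.1087  0.054 ]
[0.5927 0.0789 0.05  ]
[0.5924 0.08   0.04  ]
[0.7024 0.1547 0.014 ]
[ 0.6996 -0.1783  0.014 ]
```

```bash

python3 -m inch '[[[0.3,-0.1,2,0,0,0,1],[0,0,3,0,0,0,1],[0,0,2,0,0,0,1],[0,0,0.7,0,0,0,1],[0,0,0.4,0,0,0,1]]]'
python3 -m inch '[[[0,0,0.2,0,0,0,1],[0,0,0.1,0,0,0,1],[0,0,0,0,0,0,1],[0,0,0,0,0,0,1]]]'
```

```text
t: 11.2
tool_pos: [0.5898, -0.0147, 0.0047]
orientation: [-3.142, 0.002, 0.002]
force: [0.1, -1.1, 0.0]
opening: 0.0598
t: 11.6
tool_pos: [0.5911, -0.0142, 0.0031]
orientation: [3.141, -0.001, 0.002]
force: [0.0, -0.2, -0.1]
opening: 0.0596
```

```bash

python3 -m inch '[[[0,0,0.1,0,0,0,1],[0,0,0.1,0,0,0,1],[0,0,0,0,0,0,1],[0,0,0,0,0,0,1]]]'
python3 -m inch '[[[0,0,0,0,0,0,-0.5],[0,0,0,0,0,0,-0.5],[0,0,0,0,0,0,-0.5],[0,0,0,0,0,0,-0.5],[0,0,0,0,0,0,-0.5]]]'
python3 -m inch '[[[0,0,-1,0,0,0,-0.5],[0,0,-2,0,0,0,-0.5],[0,0,-3,0,0,0,-0.5],[0,0,-3,0,0,0,-0.5],[0,0,0,0,0,0,-0.5]]]'
python3 -c "
from h import *
where(.427,.315)"
```

```text
t: 12.0
tool_pos: [0.5906, -0.0141, 0.0004]
orientation: [-3.142, 0.001, -0.001]
force: [0.3, -0.6, 0.2]
opening: 0.0595
t: 12.5
tool_pos: [0.5904, -0.0141, 0.0002]
orientation: [-3.142, 0.001, 0.0]
force: [0.3, -0.4, 0.6]
opening: 0.0695
t: 13.0
tool_pos: [0.5943, -0.0145, 0.0967]
orientation: [3.141, -0.0, 0.015]
force: [1.1, 0.1, 0.1]
opening: 0.0694
t 13.00 pos [ 0.5943 -0.0145  0.0967] yaw -0.02 tilt 0.53 F [1.1 0.1 0.1] open 0.0694
need tool x,y cm -16.74 -32.95
```

```bash

python3 -m inch '[[[-1.5,-3,0,0,0,0,-0.8],[-1.5,-3,0,0,0,0,-0.8],[-1.5,-3,0,0,0,0,-0.8],[-1.5,-3,0,0,0,0,-0.8],[-1.5,-3,0,0,0,0,-0.8]]]'
python3 -m inch '[[[-1.5,-3,0,0,0,0,-0.8],[-1.5,-3,0,0,0,0,-0.8],[-1.5,-3,0,0,0,0,-0.8],[-1.5,-3,0,0,0,0,-0.8],[-1.5,-3,0,0,0,0,-0.8]]]'
python3 -m inch '[[[-1.4,-2.9,0,0,0,0,-0.8],[0,0,0,0,0,0,-0.8],[0,0,0,0,0,0,-0.8],[0,0,0,0,0,0,-0.8],[0,0,0,0,0,0,-0.8]]]'
python3 -c "
from h import *
where(.427,.315)
img,K,R,t=camera('wrist');cv2.imwrite('pics/w5.png',img);np.savez('w5.npz',R=R,t=t,K=K)
for p in ([.427,.315,.018],[.555,.349,.06]):
  uv=K@(R@np.array(p)+t);print(uv/uv[2])
uv=K@(R@np.array([.427,.315,.018])+t);uv=uv[:2]/uv[2]
for T in(190,205):
  b=blob(img,uv,lambda w:w.min(2)>T,40)
  h=cv2.convexHull(b[3].astype(np.int32))[:,0].astype(float)
  print(b[0],cv2.minEnclosingCircle(np.array([ray(K,R,t,q,.018)[:2]*1000 for q in h],np.float32)))"
```

```text
t: 13.5
tool_pos: [0.5145, 0.1369, 0.0902]
orientation: [-3.142, 0.001, 0.0]
force: [0.2, 0.5, 0.3]
opening: 0.0834
t: 14.0
tool_pos: [0.4396, 0.287, 0.0902]
orientation: [-3.142, 0.001, 0.0]
force: [0.3, -0.2, -0.6]
opening: 0.084
t: 14.5
tool_pos: [0.427, 0.314, 0.0902]
orientation: [3.141, -0.003, -0.0]
force: [0.6, 0.6, 0.6]
opening: 0.0838
t 14.50 pos [0.427  0.314  0.0902] yaw -0.10 tilt 0.02 F [0.6 0.6 0.6] open 0.0838
need tool x,y cm -0.0 -0.1
[253.79641831 192.71435707   1.        ]
[208.00580578  44.89436893   1.        ]
[252.85516179 192.20955316] ((427.4855041503906, 315.9345397949219), 15.338764190673828)
[252.63218391 183.81609195] ((428.2970275878906, 315.77130126953125), 13.974408149719238)
```

View pics/w5.png

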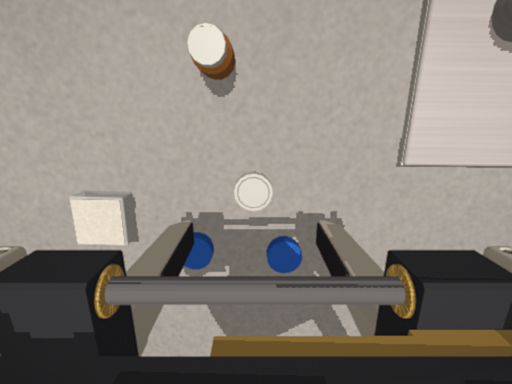

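The white small dish is at (253,192), matching the prediction, and the blue ones lie nearer the robot at (197,250) and (285,253). The bottle cap is at (209,46), predicted (208,45). I descend and grip.

```bash

python3 -m inch '[[[0,-0.2,2.5,0,0,0,-0.6],[0,0,3,0,0,0,-0.6],[0,0,3,0,0,0,-0.6],[0,0,1,0,0,0,-0.6],[0,0,0.6,0,0,0,-0.6]]]' 15
python3 -m inch '[[[0,0,0.3,0,0,0,-0.6],[0,0,0,0,0,0,1],[0,0,0,0,0,0,1],[0,0,0,0,0,0,1],[0,0,0,0,0,0,1]]]'
python3 -m inch '[[[0,0,0,0,0,0,1],[0,0,0,0,0,0,1],[0,0,0,0,0,0,1],[0,0,0,0,0,0,1],[0,0,0,0,0,0,1]]]'
```

```text
t: 15.05
tool_pos: [0.4261, 0.316, -0.0117]
orientation: [3.14, -0.002, -0.003]
force: [-0.4, -0.3, 0.5]
opening: 0.0742
t: 15.55
tool_pos: [0.427, 0.3173, -0.013]
orientation: [-3.141, 0.0, -0.002]
force: [0.3, 0.2, -1.3]
opening: 0.047
t: 16.05
tool_pos: [0.4268, 0.3171, -0.0134]
orientation: [-3.141, 0.001, -0.001]
force: [-0.4, -0.8, 5.9]
opening: 0.0392
```

```bash

python3 -m inch '[[[0,0,-0.6,0,0,0,1],[0,0,-1.4,0,0,0,1],[0,0,-3,0,0,0,1],[0,0,-3,0,0,0,1],[0,0,-3,0,0,0,1]]]'
python3 -m inch '[[[1,2,0,0,0,0,1],[1.5,3,0,0,0,0,1],[1.5,3,0,0,0,0,1],[1.5,3,0,0,0,0,1],[1.5,3,0,0,0,0,1]]]'
python3 -m inch '[[[1.5,3,0,0,0,0,1],[1.5,3,0,0,0,0,1],[1.5,3,0,0,0,0,1],[1.5,3,0,0,0,0,1],[1.5,3,0,0,0,0,1]]]'
python3 -m inch '[[[1.5,3,0,0,0,0,1],[0.4,1.1,0,0,0,0,1],[0,0,0,0,0,0,1],[0,0,0,0,0,0,1],[0,0,0,0,0,0,1]]]'
python3 -c "
from h import *
where(.5905,-.0142)
img,K,R,t=camera('wrist');cv2.imwrite('pics/w6.png',img);np.savez('w6.npz',R=R,t=t,K=K)"
```

```text
t: 16.55
tool_pos: [0.4264, 0.3169, 0.0982]
orientation: [-3.141, 0.001, -0.0]
force: [0.6, 0.3, -0.6]
opening: 0.0389
t: 17.05
tool_pos: [0.4971, 0.1758, 0.0974]
orientation: [-3.141, 0.0, -0.002]
force: [0.8, -0.3, -0.9]
opening: 0.0391
t: 17.55
tool_pos: [0.5721, 0.0256, 0.0973]
orientation: [-3.142, 0.001, -0.001]
force: [-0.1, 0.4, -0.2]
opening: 0.0393
t: 18.05
tool_pos: [0.5899, -0.0127, 0.0963]
orientation: [-3.141, -0.001, 0.001]
force: [-0.6, -0.1, -0.9]
opening: 0.0393
t 18.05 pos [ 0.5899 -0.0127  0.0963] yaw 0.05 tilt 0.03 F [-0.6 -0.1 -0.9] open 0.0393
need tool x,y cm 0.06 0.15
```

View pics/w6.png

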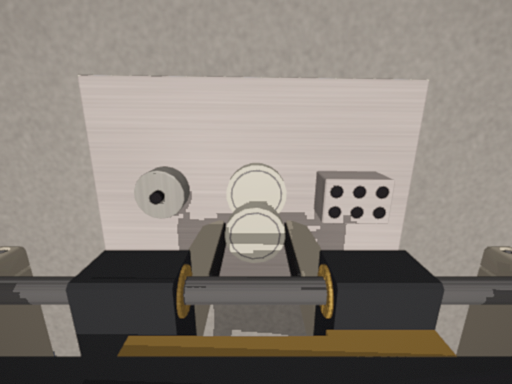

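```bash

python3 -c "
from h import *
d=np.load('w6.npz');K,R,t=d['K'],d['R'],d['t']
img=cv2.imread('pics/w6.png')
print('wide',ray(K,R,t,(257,193),.036),'small',ray(K,R,t,(255.5,233.5),.1277))
print('block',ray(K,R,t,(358.5,202),.054),'puck',ray(K,R,t,(162,193),.04))
for n,c,r,z in (('w',(.59,-.014),.03,.036),('s',(.59,-.0127),.02,.1277)):
  a=np.linspace(0,2*np.pi,5)[:-1]
  q=np.array([K@(R@np.array([c[0]+r*np.cos(x),c[1]+r*np.sin(x),z])+t) for x in a]);print(n,(q[:,:2]/q[:,2:]).round(1).tolist())
"
```

```text
wide [ 0.59304494 -0.01488926  0.036     ] small [ 0.59232266 -0.01320381  0.1277    ]
block [ 0.58983719 -0.10900123  0.054     ] puck [0.59404516 0.07779558 0.04      ]
w [[256.2, 166.1], [225.9, 195.9], [256.0, 223.9], [286.3, 196.0]]
s [[254.8, 208.2], [224.5, 236.7], [254.7, 263.5], [285.0, 236.8]]
```

The wide dish is at (257,193) and the held small dish at (255.5,233.5), only 1.5 mm apart in the plane. I lower and release.

```bash

python3 -m inch '[[[0.1,0.15,2,0,0,0,1],[0,0,3,0,0,0,1],[0,0,1.2,0,0,0,1],[0,0,0.5,0,0,0,1],[0,0,0.3,0,0,0,1]]]'
python3 -m inch '[[[0,0,0.2,0,0,0,1],[0,0,0.1,0,0,0,1],[0,0,0,0,0,0,1],[0,0,0,0,0,0,1]]]'
```

```text
t: 18.6
tool_pos: [0.5914, -0.0152, 0.0264]
orientation: [-3.142, -0.0, 0.0]
force: [-0.0, -0.7, 0.2]
opening: 0.0393
t: 19.0
tool_pos: [0.5919, -0.0157, 0.0239]
orientation: [3.141, -0.001, 0.001]
force: [0.1, 0.3, -0.6]
opening: 0.0397
```

```bash

python3 -m inch '[[[0,0,0.1,0,0,0,1],[0,0,0,0,0,0,1],[0,0,0,0,0,0,1],[0,0,0,0,0,0,0],[0,0,0,0,0,0,-0.1]]]'
python3 -m inch '[[[0,0,0,0,0,0,-0.1],[0,0,0,0,0,0,-0.1],[0,0,0,0,0,0,-0.1],[0,0,-0.5,0,0,0,-0.1],[0,0,-1.5,0,0,0,-0.1]]]'
python3 -m inch '[[[0,0,-2.5,0,0,0,-0.1],[0,0,-2.5,0,0,0,-0.1],[0,0,0,0,0,0,-1],[0,0,0,0,0,0,-1],[0,0,0,0,0,0,-1]]]'
python3 -c "
from h import *
where(.5665,-.37)"
```

```text
t: 19.5
tool_pos: [0.5912, -0.0156, 0.022]
orientation: [-3.142, 0.001, 0.001]
force: [-0.4, 0.2, 0.8]
opening: 0.0489
t: 20.0
tool_pos: [0.5899, -0.0154, 0.0412]
orientation: [-3.141, 0.001, 0.005]
force: [-0.3, -0.9, -0.2]
opening: 0.051
t: 20.5
tool_pos: [0.5909, -0.0155, 0.0916]
orientation: [-3.142, 0.001, 0.002]
force: [-0.2, -1.0, -0.4]
opening: 0.0705
t 20.50 pos [ 0.5909 -0.0155  0.0916] yaw -0.02 tilt 0.06 F [-0.2 -1.  -0.4] open 0.0705
need tool x,y cm -2.42 35.45
```

```bash

python3 -m inch '[[[-0.2,2.95,0,0,0,0,-1],[-0.2,2.95,0,0,0,0,-1],[-0.2,2.95,0,0,0,0,-1],[-0.2,2.95,0,0,0,0,-1],[-0.2,2.95,0,0,0,0,-1]]]' 20
python3 -m inch '[[[-0.2,2.95,0,0,0,0,-1],[-0.2,2.95,0,0,0,0,-1],[-0.2,2.95,0,0,0,0,-1],[-0.2,2.95,0,0,0,0,-1],[-0.2,2.95,0,0,0,0,-1]]]'
python3 -m inch '[[[-0.2,2.95,0,0,0,0,-1],[-0.2,2.95,0,0,0,0,-1],[0,0,0,0,0,4.75,-1],[0,0,0,0,0,4.75,-1],[0,0,0,0,0,0,-1]]]'
python3 -m inch '[[[0,0,0,0,0,0,-1],[0,0,0,0,0,0,-1]]]'
python3 -c "
from h import *
where(.5665,-.37)
img,K,R,t=camera('wrist');cv2.imwrite('pics/w7.png',img);np.savez('w7.npz',R=R,t=t,K=K)
uv=K@(R@np.array([.5665,-.37,.02])+t);uv=uv[:2]/uv[2];print(uv)
for T in(185,195,205):
  b=blob(img,uv,lambda w:w.min(2)>T,50)
  h=cv2.convexHull(b[3].astype(np.int32))[:,0].astype(float)
  print(b[0],cv2.minAreaRect(np.array([ray(K,R,t,q,.02)[:2]*1000 for q in h],np.float32)))"
```

```text
t: 21.0
tool_pos: [0.5801, -0.1638, 0.0906]
orientation: [-3.141, 0.0, 0.004]
force: [0.3, 0.9, -0.5]
opening: 0.0928
t: 21.5
tool_pos: [0.5701, -0.3112, 0.0905]
orientation: [-3.14, 0.001, 0.004]
force: [0.6, 0.0, -0.1]
opening: 0.0929
t: 22.0
tool_pos: [0.5662, -0.3693, 0.0904]
orientation: [-3.129, 0.264, 0.004]
force: [-0.3, 0.2, -0.3]
opening: 0.0929
t: 22.2
tool_pos: [0.5671, -0.3691, 0.0916]
orientation: [-3.13, 0.257, 0.001]
force: [-0.0, -0.6, -0.1]
opening: 0.0928
t 22.20 pos [ 0.5671 -0.3691  0.0916] yaw -9.39 tilt 0.06 F [-0.  -0.6 -0.1] open 0.0928
need tool x,y cm -0.04 0.1
[255.78125017 193.12632199]
[255.12044007 189.58598726] ((567.5023803710938, -369.58502197265625), (58.50559997558594, 57.07733917236328), 80.6673355102539)
[255.08174905 189.38022814] ((568.0641479492188, -369.6726379394531), (56.792179107666016, 55.94042205810547), 80.66732025146484)
[247.93793103 169.95862069] ((583.32763671875, -372.2686462402344), (55.69582748413086, 22.941375732421875), 80.66757202148438)
```

View pics/w7.png

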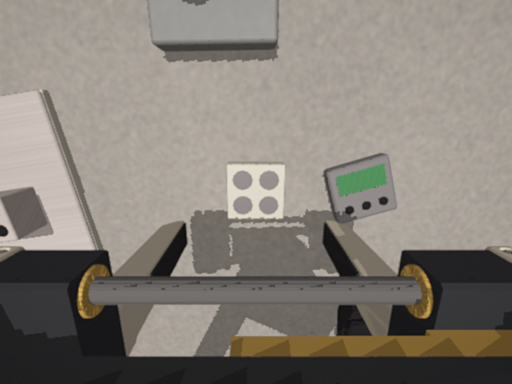

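The four-well dish is square to the tool, centred at (255.5,191), with the meter's edge at 325 just clear of the fingers. I narrow the opening and descend.

```bash

python3 -m inch '[[[0,0.05,1.5,0,0,0,-0.7],[0,0,2,0,0,0,-0.7],[0,0,3,0,0,0,-0.7],[0,0,2.5,0,0,0,-0.7],[0,0,0.9,0,0,0,-0.7]]]' 20
python3 -m inch '[[[0,0,0.5,0,0,0,-0.7],[0,0,0.1,0,0,0,1],[0,0,0,0,0,0,1],[0,0,0,0,0,0,1],[0,0,0,0,0,0,1]]]'
python3 -m inch '[[[0,0,0,0,0,0,1],[0,0,0,0,0,0,1],[0,0,0,0,0,0,1],[0,0,0,0,0,0,1],[0,0,0,0,0,0,1]]]'
```

```text
t: 22.75
tool_pos: [0.5646, -0.368, -0.0116]
orientation: [-3.127, 0.259, 0.008]
force: [-0.3, -0.1, -0.9]
opening: 0.0791
t: 23.25
tool_pos: [0.5682, -0.3708, -0.0111]
orientation: [3.129, -0.261, 0.004]
force: [0.2, -0.2, 3.5]
opening: 0.0595
t: 23.75
tool_pos: [0.5682, -0.3708, -0.0111]
orientation: [3.129, -0.261, 0.003]
force: [-0.5, -0.0, 6.3]
opening: 0.06
```

```bash

python3 -m inch '[[[0,0,-0.6,0,0,0,1],[0,0,-1.4,0,0,0,1],[0,0,-3,0,0,0,1],[0,0,-3,0,0,0,1],[0,0,-2,0,0,0,1]]]'
python3 -m inch '[[[0,0,0,0,0,-3,1],[0,0,0,0,0,-3,1],[0,0,0,0,0,-3,1],[0,0,0,0,0,0,1],[0,0,0,0,0,0,1]]]'
python3 -c "
from h import *
where(.517,-.109)"
```

```text
t: 24.25
tool_pos: [0.5681, -0.3708, 0.091]
orientation: [3.129, -0.261, 0.004]
force: [0.4, -0.6, 0.0]
opening: 0.0602
t: 24.75
tool_pos: [0.5673, -0.3702, 0.0879]
orientation: [3.141, -0.017, 0.0]
force: [1.0, 0.5, -1.0]
opening: 0.0598
t 24.75 pos [ 0.5673 -0.3702  0.0879] yaw -0.61 tilt 0.02 F [ 1.   0.5 -1. ] open 0.0598
need tool x,y cm -5.3 -26.06
```

```bash

python3 -m inch '[[[-0.6,-2,0,0,0,0,1],[-0.6,-3,0,0,0,0,1],[-0.6,-3,0,0,0,0,1],[-0.6,-3,0,0,0,0,1],[-0.6,-3,0,0,0,0,1]]]'
python3 -m inch '[[[-0.6,-3,0,0,0,0,1],[-0.6,-3,0,0,0,0,1],[-0.6,-3,0,0,0,0,1],[-0.5,-2,0,0,0,0,1],[0,-1.1,0,0,0,0,1]]]'
python3 -m inch '[[[0,0,0,0,0,0,1],[0,0,0,0,0,0,1],[0,0,0,0,0,0,1]]]'
python3 -c "
from h import *
where(.517,-.109)
img,K,R,t=camera('wrist');cv2.imwrite('pics/w8.png',img);np.savez('w8.npz',R=R,t=t,K=K)"
```

```text
t: 25.25
tool_pos: [0.5381, -0.2287, 0.0875]
orientation: [3.142, -0.017, 0.0]
force: [0.4, -0.0, -0.1]
opening: 0.0597
t: 25.75
tool_pos: [0.5161, -0.1071, 0.0875]
orientation: [-3.141, 0.014, 0.0]
force: [1.4, -0.3, 0.1]
opening: 0.0596
t: 26.05
tool_pos: [0.5169, -0.1097, 0.0874]
orientation: [3.141, -0.016, 0.0]
force: [-0.6, 0.2, -1.1]
opening: 0.0595
t 26.05 pos [ 0.5169 -0.1097  0.0874] yaw -0.58 tilt 0.03 F [-0.6  0.2 -1.1] open 0.0595
need tool x,y cm 0.01 -0.07
```

View pics/w8.png

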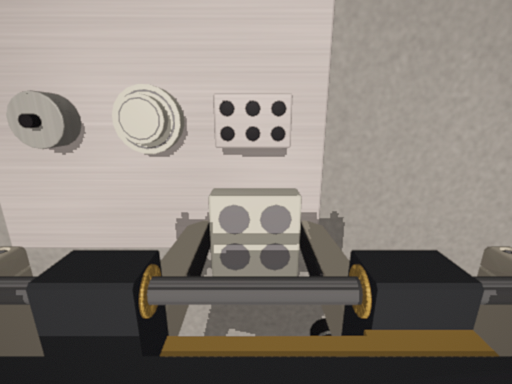

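The stack is well centred, with the small dish at (139,119) inside the wide dish at (148,120). The block holes centre on (252.5,121) and the held wells on (255.2,237.5).

```bash

python3 -c "
from h import *
d=np.load('w8.npz');K,R,t=d['K'],d['R'],d['t']
print('block',ray(K,R,t,(252.5,121),.054),'four',ray(K,R,t,(255.2,237.5),.119))
print('small',ray(K,R,t,(138.5,119),.054),'wide',ray(K,R,t,(145,120.5),.036),'puck',ray(K,R,t,(36,118.5),.04))
"
```

```text
block [ 0.58957781 -0.10848123  0.054     ] four [ 0.51652758 -0.10992762  0.119     ]
small [ 0.59203707 -0.01520604  0.054     ] wide [ 0.59052258 -0.01317692  0.036     ] puck [0.5931529  0.07974797 0.04      ]
```

```bash

python3 -m inch '[[[0.1,-0.15,2,0,0,0,1],[0,0,3,0,0,0,1],[0,0,2,0,0,0,1],[0,0,0.7,0,0,0,1],[0,0,0.4,0,0,0,1]]]'
python3 -m inch '[[[0,0,0.1,0,0,0,1],[0,0,0.1,0,0,0,1],[0,0,0,0,0,0,1],[0,0,0,0,0,0,1]]]'
```

```text
t: 26.6
tool_pos: [0.5171, -0.1075, 0.0056]
orientation: [-3.141, 0.016, 0.002]
force: [-0.5, -0.3, -0.7]
opening: 0.0598
t: 27.0
tool_pos: [0.5182, -0.1073, 0.0051]
orientation: [3.141, -0.014, 0.002]
force: [0.1, 0.4, -0.6]
opening: 0.0597
```

```bash

python3 -m inch '[[[0,0,0.1,0,0,0,1],[0,0,0.1,0,0,0,1],[0,0,0,0,0,0,1],[0,0,0,0,0,0,1]]]'
python3 -m inch '[[[0,0,0.05,0,0,0,1],[0,0,0,0,0,0,-0.5],[0,0,0,0,0,0,-0.5],[0,0,0,0,0,0,-0.5],[0,0,0,0,0,0,-0.5]]]'
python3 -m inch '[[[0,0,-0.6,0,0,0,-0.5],[0,0,-1.5,0,0,0,-0.5],[0,0,-3,0,0,0,-0.5],[0,0,-3,0,0,0,-0.5],[0,0,-3,0,0,0,-0.5]]]'
python3 -m inch '[[[0,0,-3,0,0,0,-0.5],[0,0,0,0,0,0,-0.5]]]'
python3 -c "
from h import *
where(.555,.3495)"
```

```text
t: 27.4
tool_pos: [0.5179, -0.1072, 0.0029]
orientation: [3.141, -0.014, 0.001]
force: [-1.5, 1.0, 5.4]
opening: 0.0599
t: 27.9
tool_pos: [0.5175, -0.1071, 0.0015]
orientation: [-3.141, 0.014, 0.0]
force: [-0.4, 0.1, -0.6]
opening: 0.0698
t: 28.4
tool_pos: [0.5178, -0.1072, 0.1153]
orientation: [3.141, -0.014, 0.002]
force: [-0.2, 0.2, -0.2]
opening: 0.0698
t: 28.6
tool_pos: [0.5211, -0.1082, 0.1497]
orientation: [3.139, -0.014, 0.015]
force: [1.1, 0.3, 0.6]
opening: 0.0697
t 28.60 pos [ 0.5211 -0.1082  0.1497] yaw -0.52 tilt 0.57 F [1.1 0.3 0.6] open 0.0697
need tool x,y cm 2.98 -45.8
```

```bash

python3 -m inch '[[[0.2,-2,0,0,0,0,-0.5],[0.2,-3,0,0,0,0,-0.5],[0.2,-3,0,0,0,0,-0.5],[0.2,-3,0,0,0,0,-0.5],[0.2,-3,0,0,0,0,-0.5]]]' 20
python3 -m inch '[[[0.2,-3,0,0,0,0,-0.5],[0.2,-3,0,0,0,0,-0.5],[0.2,-3,0,0,0,0,-0.5],[0.2,-3,0,0,0,0,-0.5],[0.2,-3,0,0,0,0,-0.5]]]'
python3 -m inch '[[[0.2,-3,0,0,0,0,-0.5],[0.2,-3,0,0,0,0,-0.5],[0.2,-3,0,0,0,0,-0.5],[0.2,-3,0,0,0,0,-0.5],[0.2,-3,0,0,0,0,-0.5]]]'
python3 -m inch '[[[0.2,-1.7,0,0,0,0,-0.5],[0,0,0,0,0,0,-0.5],[0,0,0,0,0,0,-0.5],[0,0,0,0,0,0,-0.5]]]'
python3 -c "
from h import *
where(.555,.3495)
img,K,R,t=camera('wrist');cv2.imwrite('pics/w9.png',img);np.savez('w9.npz',R=R,t=t,K=K)
uv=K@(R@np.array([.555,.3495,.06])+t);print(uv/uv[2]);uv=uv/uv[2]
b=blob(img,uv,lambda w:w.min(2)>185,35);print(b[0],b[1],ray(K,R,t,b[0],.06))
h=cv2.convexHull(b[3].astype(np.int32))[:,0].astype(float)
print(cv2.minEnclosingCircle(np.array([ray(K,R,t,q,.06)[:2]*1000 for q in h],np.float32)))
"
```

```text
t: 29.1
tool_pos: [0.5287, 0.0339, 0.1431]
orientation: [3.142, -0.015, 0.0]
force: [0.1, -0.3, 0.3]
opening: 0.0699
t: 29.6
tool_pos: [0.54, 0.1839, 0.1431]
orientation: [-3.142, 0.014, -0.0]
force: [-0.8, -0.5, 0.1]
opening: 0.0699
t: 30.1
tool_pos: [0.5514, 0.3338, 0.143]
orientation: [3.142, -0.014, -0.0]
force: [-0.3, -0.4, 0.2]
opening: 0.0694
t: 30.5
tool_pos: [0.5537, 0.3485, 0.1427]
orientation: [3.141, -0.015, -0.0]
force: [-0.3, -0.2, 0.4]
opening: 0.0697
t 30.50 pos [0.5537 0.3485 0.1427] yaw -0.56 tilt 0.03 F [-0.3 -0.2  0.4] open 0.0697
need tool x,y cm 0.13 -0.1
[253.75885234 188.79380089   1.        ]
[252.61646586 187.72690763] 498 [0.55619873 0.35071358 0.06      ]
((555.958740234375, 350.7913818359375), 13.877296447753906)
```

View pics/w9.png

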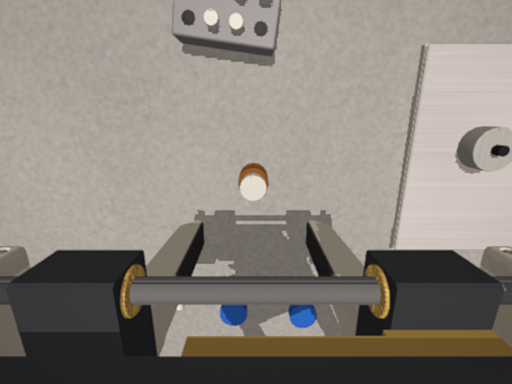

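The bottle cap is at (252.6,187.7), axis (0.556,0.3507). I descend to grip the body.

```bash

python3 -m inch '[[[0.24,-0.2,2,0,0,0,-0.5],[0,0,3,0,0,0,-0.5],[0,0,3,0,0,0,-0.5],[0,0,3,0,0,0,-0.5],[0,0,2.5,0,0,0,-0.5]]]' 20
python3 -m inch '[[[0,0,1.1,0,0,0,-0.5],[0,0,0.5,0,0,0,-0.5],[0,0,0,0,0,0,1],[0,0,0,0,0,0,1],[0,0,0,0,0,0,1]]]'
python3 -m inch '[[[0,0,0,0,0,0,1],[0,0,0,0,0,0,1],[0,0,0,0,0,0,1],[0,0,0,0,0,0,1],[0,0,0,0,0,0,1]]]'
```

```text
t: 31.05
tool_pos: [0.5558, 0.3501, 0.0062]
orientation: [3.141, -0.016, -0.001]
force: [-0.9, 0.4, 1.4]
opening: 0.0695
t: 31.55
tool_pos: [0.5574, 0.3521, -0.0063]
orientation: [-3.14, 0.014, -0.004]
force: [-0.8, -0.3, -0.4]
opening: 0.0506
t: 32.05
tool_pos: [0.5567, 0.3517, -0.0074]
orientation: [-3.141, 0.014, -0.002]
force: [-1.9, -1.8, 5.3]
opening: 0.0352
```

```bash

python3 -m inch '[[[0,0,-0.6,0,0,0,1],[0,0,-1.4,0,0,0,1],[0,0,-3,0,0,0,1],[0,0,-3,0,0,0,1],[0,0,-2,0,0,0,1]]]'
python3 -m inch '[[[0.6,1.5,0,0,0,0,1],[1,2.7,0,0,0,0,1],[1,2.7,0,0,0,0,1],[1,2.7,0,0,0,0,1],[1,2.7,0,0,0,0,1]]]'
python3 -m inch '[[[1,2.7,0,0,0,0,1],[1,2.7,0,0,0,0,1],[1,2.7,0,0,0,0,1],[1,2.7,0,0,0,0,1],[1,2.7,0,0,0,0,1]]]'
python3 -m inch '[[[0.5,1.4,0,0,0,0,1],[0,0,0,0,0,0,1],[0,0,0,0,0,0,1],[0,0,0,0,0,0,1]]]'
python3 -c "
from h import *
where(.6555,.079)"
```

```text
t: 32.55
tool_pos: [0.5572, 0.3522, 0.0954]
orientation: [-3.14, 0.014, -0.004]
force: [0.5, 0.3, -0.7]
opening: 0.0351
t: 33.05
tool_pos: [0.6007, 0.2258, 0.0904]
orientation: [3.141, -0.015, -0.003]
force: [-0.1, 0.8, -1.2]
opening: 0.0355
t: 33.55
tool_pos: [0.6492, 0.0903, 0.0904]
orientation: [3.141, -0.015, -0.003]
force: [0.9, 0.8, -0.9]
opening: 0.0354
t: 33.95
tool_pos: [0.6541, 0.0798, 0.0914]
orientation: [-3.141, 0.013, 0.001]
force: [-0.5, 0.4, -1.0]
opening: 0.0353
t 33.95 pos [0.6541 0.0798 0.0914] yaw -0.46 tilt 0.05 F [-0.5  0.4 -1. ] open 0.0353
need tool x,y cm 0.14 0.08
```

```bash

python3 -m inch '[[[0.1,0.1,2,0,0,0,1],[0,0,3,0,0,0,1],[0,0,2,0,0,0,1],[0,0,0.7,0,0,0,1],[0,0,0.4,0,0,0,1]]]'
python3 -m inch '[[[0,0,0.1,0,0,0,1],[0,0,0.1,0,0,0,1],[0,0,0,0,0,0,1],[0,0,0,0,0,0,1]]]'
```

```text
t: 34.45
tool_pos: [0.6549, 0.0786, 0.01]
orientation: [-3.141, 0.012, 0.002]
force: [-0.1, 0.6, -1.3]
opening: 0.0352
t: 34.85
tool_pos: [0.6564, 0.0776, 0.0097]
orientation: [-3.141, 0.014, -0.002]
force: [-0.2, 0.3, -0.4]
opening: 0.0353
```

```bash

python3 -m inch '[[[0,0,0.1,0,0,0,1],[0,0,0.1,0,0,0,1],[0,0,0,0,0,0,1],[0,0,0,0,0,0,1]]]'
python3 -m inch '[[[0,0,0.05,0,0,0,1],[0,0,0,0,0,0,1],[0,0,0,0,0,0,1]]]'
```

```text
t: 35.25
tool_pos: [0.6556, 0.0776, 0.0067]
orientation: [3.142, -0.014, -0.0]
force: [-0.3, -0.3, -0.4]
opening: 0.0353
t: 35.55
tool_pos: [0.6557, 0.0776, 0.0067]
orientation: [3.142, -0.014, 0.0]
force: [-3.5, -0.5, 4.9]
opening: 0.0356
```

Contact is at 5 N. I release, rise and back away to the right for a clear look.

```bash

python3 -m inch '[[[0,0,0,0,0,0,0.1],[0,0,0,0,0,0,-0.3],[0,0,0,0,0,0,-0.3],[0,0,0,0,0,0,-0.3],[0,0,0,0,0,0,-0.3]]]'
python3 -m inch '[[[0,0,-0.6,0,0,0,-0.3],[0,0,-1.5,0,0,0,-0.3],[0,0,-3,0,0,0,-0.3],[0,0,-3,0,0,0,-0.3],[0,0,-3,0,0,0,-0.3]]]'
python3 -m inch '[[[-2,1,-3,0,0,0,-0.3],[-3,1.2,-3,0,0,0,-0.3],[-3,1.2,-3,0,0,0,-0.3],[-3,1.2,-3,0,0,0,-0.3],[-3,1.2,0,0,0,0,-0.3]]]'
python3 -m inch '[[[-3,1.2,0,0,0,0,-0.3],[-2,1.2,0,0,0,0,-0.3],[0,0,0,0,0,0,-0.3],[0,0,0,0,0,0,-0.3],[0,0,0,0,0,0,-0.3]]]'
python3 -c "
from h import *
where()
img,K,R,t=camera('wrist');cv2.imwrite('pics/w10.png',img);np.savez('w10.npz',R=R,t=t,K=K)
cv2.imwrite('pics/w10c.png',cv2.resize(img[0:300,100:500],(800,600),interpolation=cv2.INTER_CUBIC))"
```

```text
t: 36.05
tool_pos: [0.6557, 0.0776, 0.0061]
orientation: [-3.142, 0.014, 0.0]
force: [0.0, -0.4, -0.7]
opening: 0.0602
t: 36.55
tool_pos: [0.656, 0.0777, 0.12]
orientation: [-3.141, 0.014, -0.002]
force: [0.3, -0.4, -0.3]
opening: 0.0602
t: 37.05
tool_pos: [0.5167, 0.0204, 0.2444]
orientation: [3.141, -0.014, 0.016]
force: [0.6, -0.4, 0.9]
opening: 0.0604
t: 37.55
tool_pos: [0.4656, -0.0024, 0.2381]
orientation: [-3.142, 0.014, -0.002]
force: [-0.3, 0.6, -0.0]
opening: 0.0602
t 37.55 pos [ 0.4656 -0.0024  0.2381] yaw -0.52 tilt 0.08 F [-0.3  0.6 -0. ] open 0.0602
```

View pics/w10c.png

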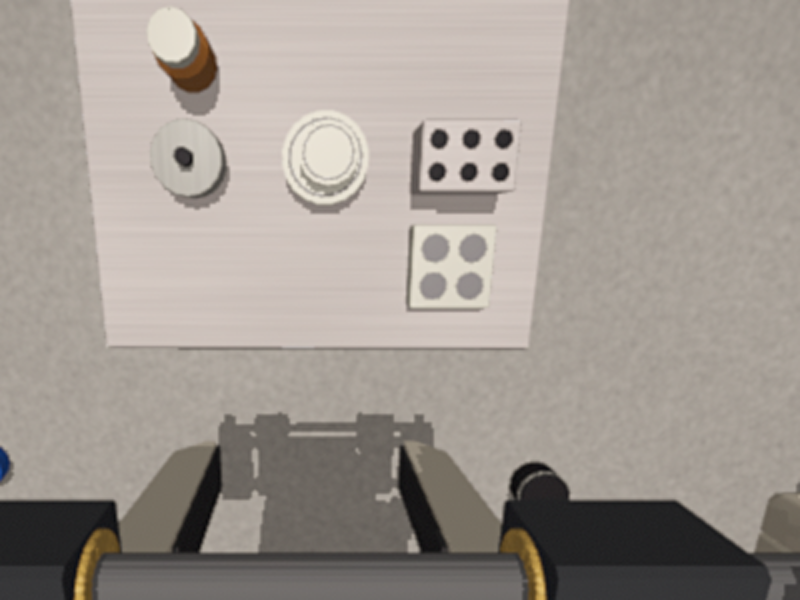

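Final layout: bottle cap (172,34), puck top (188,157), small dish (328,152), wide dish (326,157), block holes (470,155), wells (452,267), all upright. I check the numbers.

```bash

python3 -c "
from h import *
d=np.load('w10.npz')
P={}
for n,u,z in [('bottle',(172,34),.074),('puck',(186.5,157),.04),('small',(328,151.5),.054),('wide',(325.5,157),.036),('block',(470.5,155),.054),('four',(452.5,267),.034)]:
  P[n]=ray(d['K'],d['R'],d['t'],(u[0]/2+100,u[1]/2),z)[:2]*1000
a=np.radians(-.6);X=np.array([np.cos(a),np.sin(a)]);Y=np.array([-X[1],X[0]])
f=lambda i,j:(i,j,((P[i]-P[j])@X).round(1),((P[i]-P[j])@Y).round(1))
for p in [('wide','block'),('wide','puck'),('small','wide'),('four','block'),('bottle','puck'),('puck','block')]:print(*f(*p))
C=[ray(d['K'],d['R'],d['t'],(u/2+100,v/2),.034)[:2] for u,v in ((412,226),(495,227),(489,309),(408,306))]
print([np.degrees(np.arctan2(*(C[i]-C[j])[::-1])).round(1) for i,j in((0,1),(3,2),(0,3),(1,2))])
img,K,R,t=camera('top')
cv2.imwrite('pics/top2.png',cv2.resize(img[100:220,170:340],(800,565),interpolation=cv2.INTER_CUBIC))
"
```

```text
wide block 0.8 94.6
wide puck 0.7 -94.8
small wide 1.1 -1.1
four block -73.2 1.0
bottle puck 62.7 -3.0
puck block 0.1 189.5
[np.float64(88.9), np.float64(87.4), np.float64(-0.4), np.float64(0.7)]
```

View pics/top2.png

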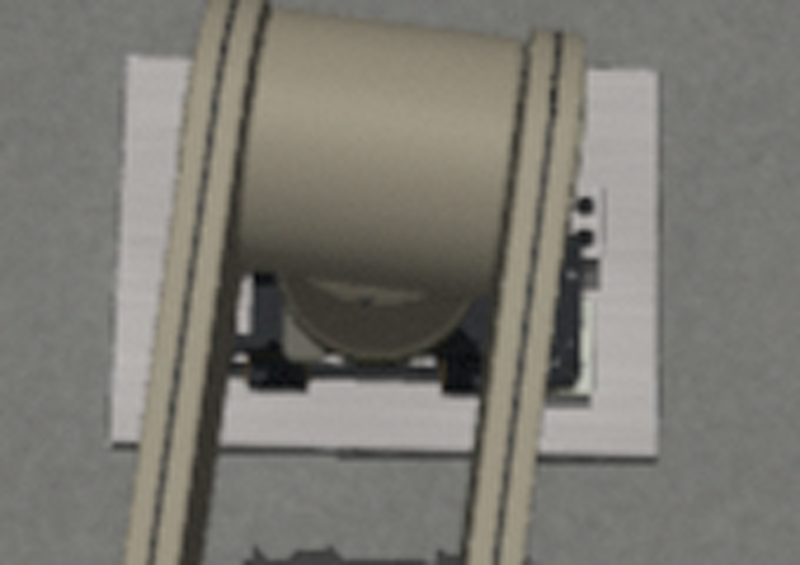

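The top view is blocked by the arm, but the wrist measurements are all well inside tolerance. I hand in.

```bash
python3 -c "
from h import *
where();print(robot.close_job())"
```

```text
t 37.65 pos [ 0.4654 -0.0023  0.2374] yaw -0.49 tilt 0.01 F [ 0.1 -0.4 -0.8] open 0.0603
the job is handed in; nothing more can be done
None
```

The layout is set out and handed in at about 38 s of the 112 s allowed. All four pieces stood upright in the last wrist picture, with the gripper clear of everything.

| Check (plate axes, last wrist picture) | Measured | Allowed |
|---|---|---|
| Wide dish from the block–puck line | about 1 mm | 15 mm |
| Wide dish to block / puck | 94.6 / 94.8 mm | under 107 mm |
| Small dish centre to wide dish centre | about 1.6 mm | 10 mm |
| Four-well in front of block / sideways | 73 mm / 1 mm | 60–85 mm / 12 mm |
| Four-well out of square with the plate | about 2° or less | about 11° (0.2 rad) |
| Bottle behind puck / sideways | 63 mm / 3 mm | 51–76 mm / 12 mm |

- **Failed grasps:** The first two grasps of the wide dish closed on air above it. The fingers end about 2 cm short of the stated TCP, which I estimated from the picture; the dish was not disturbed. I then gripped everything 7 to 14 mm below the stated bench level.
- **Missing second check:** The final top-camera picture was blocked by the arm, so the last check rests on the wrist camera alone.
- **Camera disagreement:** The top and wrist cameras disagreed by about 2–4 mm on the block and puck positions. I leaned towards the wrist camera.
- **Settling:** I judged that nothing was moving from still pictures; I did not measure any speeds.

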